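Lock the cutting-die chest

TASK

Lock the wooden chest on the sandal maker's bench: swing the steel hasp strap over so that it lies flat with the staple standing up through its slot, then push the locking pin through the staple until its round head is fully home against its guide. Leave the jar, the hammer and the sandal sole where they are, and let go of everything.

Things in the scene. Friction and masses are not known exactly. Their poses are not given: they have to be found in the camera images.
- chest: Closed wooden chest with a flat top of two lid leaves, 280 (x) x 320 (y) x 100 mm high, fixed to the bench. Origin: centre of its underside, on the bench; z up. All its steel hardware is on the top: hasp hinge, staple and pin guide. All chest directions below are its own x and y axes.
- staple (a point): The fixed staple: an upright arch of 8 mm round bar on the chest's top at chest x -35, y -35 mm. The point is the middle of its opening, 22 mm above the chest's top; axes parallel to the chest's. The arch spans 44 mm along x outside (28 mm inside) and its crown is 41 mm above the chest's top (underside 33 mm). The pin passes through it along y.
- hasp_hinge (a point): Middle of the hasp's hinge axis, at chest x +40, y -35 mm, 8 mm above the chest's top; axes parallel to the chest's. The hinge axis runs along chest y.
- hasp (a joint): Angle of the hasp in rad: 0 = lying flat (a stop) pointing to chest -x with the staple through its slot, 1.57 = standing upright, up to 1.95 (a stop) leaning back towards +x. The hinge is stiff: it stays at any angle where it is left, and has to be pushed all the way down (about 2 N near the end of the strap).
- hasp_tip (a point): Middle of the free end of the hasp strap, 150 mm from the hinge axis. The strap is steel, 44 mm wide, 5 mm thick, centred on the hinge axis, 180 g, with a slot 56 mm long and 20 mm wide between 48 and 104 mm from the hinge axis; the last 46 mm is a solid plate, good for pushing.
- pin_guide (a point): Centre of the outer (+y) end face of the pin's guide, 85 mm to the +y side of the staple point. The guide is a steel tunnel on the chest's top, from 32 to 85 mm beyond the staple, 33 mm wide, its top 36 mm above the chest's top. Under it and beyond it, out to 182 mm from the staple, lies a 6 mm base plate, 50 mm wide, on which the pin's head slides.
- pin_head (a point): Centre of the outer flat face of the locking pin's head, a disc 32 mm in diameter and 10 mm thick at the pin's +y end. The pin lies level along chest y in its guide, mass about 160 g (varies), and slides to chest -y when the head is pushed with 1 or 2 N. Fully home, the head's inner face meets the guide and this point is 95 mm to the +y side of the staple point.
- pin_tip (a point): Point of the pin's shank, 130 mm from pin_head along the pin (shank 12 mm in diameter, 120 mm long, its axis 22 mm above the chest's top). At the start it lies 27 to 45 mm to the +y side of the staple point, clear of the strap; fully home it is 35 mm to the -y side of it.
- jar: Bystander: glue jar of brown glass, 68 mm in diameter, 95 mm high, on the bench at the +y side of the chest. Origin: centre of its underside.
- hammer: Bystander: hammer lying on the bench farther out at the +y side of the chest, about 260 mm long. Origin: underside near its middle.
- sole: Bystander: black sandal sole with a cork top, 235 x 93 x 21 mm, lying on the bench at the -y side of the chest. Origin: underside near its middle.
There are look-alikes about, which are no part of the job. Of the things that look like the part that bears pin_head, the middle-sized one is meant.

How it is judged:
On the way, in this order (a step that is already met when the one before it is completed fails the run):
1. the hasp lies flat over the staple while the pin is still clear of it (value of joint hasp below 0.09 rad and y of pin_tip in the frame of staple above 0.01 m), for 0.2 s.
2. the pin is through the staple, its head home (value of joint hasp below 0.12 rad and y of pin_tip in the frame of staple below -0.029 m and x of pin_tip in the frame of staple between -0.012 and 0.012 m and z of pin_tip in the frame of staple between -0.01 and 0.01 m), for 0.2 s.
At the end, for the whole second after the job is handed in: The hasp is down (within 0.12 rad of flat, and at rest) and the pin runs through the staple over it, its tip at least 29 mm past the staple's middle (head within 6 mm of the guide) (all of step 2 and velocity of joint hasp below 0.1 rad/s); the robot touches nothing.
It fails at once if the jar is pushed away by more than 30 mm or tipped (distance of jar from where it was at the start of the episode above 0.03 m or angle between jar's own z axis and vertical above 0.35 rad).
It fails at once if the hammer is pushed away by more than 30 mm or tipped (distance of hammer from where it was at the start of the episode above 0.03 m or angle between hammer's own z axis and vertical above 0.35 rad).
It fails at once if the sole is pushed away by more than 30 mm or tipped (distance of sole from where it was at the start of the episode above 0.03 m or angle between sole's own z axis and vertical above 0.35 rad).
It also fails if it takes over 42 s, if anything falls off the work surface, if the arm or the gripper's body presses on something with over 40 N, if the wrist force passes 120 N, or if a joint passes its speed limit or range.

ROBOT

A 6-joint arm with a two-finger parallel gripper is mounted at the origin on the work surface. World frame = base frame: x ahead of the robot, y to its left, z up, the work surface at z = 0. Lengths are in m, angles in rad, forces in N, time in s.
With the tool pointing down it reaches from about 0.375 to 0.975 m from the base axis. Payload 3.8 kg.
Tool frame: the origin (TCP) lies where the fingers leave the gripper's body, on its centre line; the fingertips stand 73 mm ahead of it and the grasp point (between the pads) lies 54 mm ahead of it (nose_length is the distance from the TCP to the fingertips, in m); z points along the fingers, y is the line along which they close (so a half turn about z gives the same grasp; the last joint's range is limited). The gripper opens to 85 mm and grips with 20 to 120 N. Pads are 22 mm wide; open, the fingers measure 114 mm over their backs; the gripper's body (76 mm by 85 mm) begins 54 mm behind the grasp point. The pads swing forward as they close: fully open they stand 13 mm farther back than shut.
Start: joints at [1.166, 0.264, 1.604, -0, 1.274, -0.037], TCP at [0.243, 0.63, 0.304] pointing down, gripper open.
Joint ranges: [-2.63, 2.63], [-0.94, 2.18], [0.31, 2.57], [-1.31, 4.45], [0, 2.66], [-2.55, 2.55]. Speed limits (rad/s): [2.57, 2.57, 3.14, 3.14, 3.14, 3.14].

INTERFACE

Orientations are given as a rotation vector (axis times angle).
In Python, from workcell import read_state, read_camera, calibration, finish_job, look_for, cut_out, tip_of, nose_length gives the robot as it stands.
- The arm moves only by the tool step_arm, never from a script. Its argument "targets" is a list of rows, each a list of 3 entries, a list of its own where there are three numbers: the turn, a rotation vector about the tool's x, y, z in rad, then the shift along the tool's x, y, z in mm, then the finger opening in mm, from 0 to 85.4. In form: [[[ax, ay, az], [x, y, z], grip], ...]. A call has 1 to 5 rows; each row shifts and turns the commanded pose from where the row before left it, along the tool's axes as they then stand; what a row does not reach is not made up. A row lasts 1/12 s, in which the tool goes at most 41.7 mm and 7.16 degrees, less where a joint would pass 70% of its speed; a pose out of reach is approached as far as the arm can. A call with a gripper value outside its range is refused whole. The fingers move at their own pace and stop on an object; "grip_force" is the grip in N (left out, the last holds). Time passes only in rows, so rows that do not move let the fingers close. It gives the time, the measured TCP pose, the force, the opening and the grip force at its end, in the units of the state.
- read_state(): the state, without advancing time (a new reading comes with each control period).
- read_camera(name): name is "side" or "top" or "wrist"; returns the picture (480x640x3 uint8, red, green, blue); there is no depth.
- calibration(name): a dict with "camera_matrix" (3x3 intrinsics, pixels), "dist_coeffs" ([k1, k2, p1, p2, k3] as OpenCV has them; the pictures are not rectified), "R" (3x3) and "t" (3): a world point X has camera coordinates R X + t. Camera axes: x right, y down, z forward; pixel columns grow to the right and rows downward; lengths in m; the calibration is good to about 2 mm. A picture is of the moment at which its call begins: read the wrist's pose just before it. calibration takes no time and is no camera call; for the wrist camera it gives the pose at the moment of the call.
- finish_job(): hands the job in; it is judged then, once.
Trained networks look in the newest picture that a camera, given by its name, has taken for a name from the list of things; names that differ only in an ending like _2 or _b are one class to them, and where a whole thing is asked for, a point or a joint stands for the part that bears it (a point fixed in the world has none). Each returns a list of dicts, best first, with "score" (0 to 1); they miss things now and then, are a little off and sometimes report something else, mostly with a low value. They report only what shows in the picture. A call takes as long as a camera call. They do not tell look-alikes from the thing itself.
- look_for(camera, query): "extent" ([left, top, right, bottom] in pixels, round what is visible of it).
- cut_out(camera, query): "region" (480x640 bool, what is visible of it) and "extent" ([left, top, right, bottom] in pixels, round what is visible of it).
- tip_of(camera, query): "at" ([row, column] in pixels: a listed point, or the origin of a listed thing).
The state is a dict: "time": time; "q": joint angles; "joint_vel": joint speeds; "joint_torque": joint torques, N m; "tool_pos": TCP position; "tcp_rot": TCP orientation; "wrist_force": force on the tool from outside, world axes, zero at the start; "torque": the same for the moment, N m; "width": opening from 0.0 (shut) to 1.0 (fully open); "grip_force": force on a finger pad.
Only numpy, scipy, OpenCV 4.12 (cv2) and the standard library are available. Lean on these libraries where they do the work, as an engineer would, in place of code of your own. Each camera call takes 0.05 s, during which the arm holds its last target. There are 200 camera calls.

## Working session

There is one attempt and no reset: what is moved stays moved. The work goes in short steps, Python scripts to look and compute and a tool call to move; the robot and the scene stay as the last step left them, time stands still between calls to the robot, and variables do not carry over. Pictures are saved under pics/ and viewed, at most 10 in all, crops included, and the job is handed in when it is done.

Besides the shell and the picture viewer there is one more tool, called after "Request:" as name(argument=value, ...) on one line, values as JSON. step_arm: Moves the arm, as the interface text tells. Its arguments: {"type":"object","properties":{"targets":{"type":"array","items":{"type":"array"}},"grip_force":{"type":"number"}},"required":["targets"]}

```bash
mkdir -p pics; ls; python3 - <<'E'
from workcell import *
import cv2
s=read_state();print(s)
print(nose_length if not callable(nose_length) else nose_length())
for c in("side","top"):
    im=read_camera(c);cv2.imwrite(f"pics/{c}0.png",im[:,:,::-1])
    k=calibration(c);print(c,k)
    for q in("staple","hasp_hinge","hasp_tip","pin_guide","pin_head","pin_tip","chest"):
        try:print(q,[(d["score"],d["at"]) for d in tip_of(c,q)][:5])
        except Exception as e:print(q,e)
E
```

```text
pics
{'time': 0.0, 'q': array([ 1.16609131e+00,  2.64760804e-01,  1.60541034e+00,  4.12196077e-06,
        1.27365799e+00, -3.69095937e-02]), 'joint_vel': array([ 1.07409469e-03, -7.24841417e-04, -9.35860694e-04, -4.75713830e-05,
        3.01181513e-04, -8.57260606e-04]), 'joint_torque': array([ 2.55017178e-03, -5.15091598e+01, -3.67319691e+01,  4.10257223e-05,
        1.28810757e-02,  3.93764594e-05]), 'tool_pos': array([0.24248345, 0.62932794, 0.30253704]), 'tcp_rot': array([-0.57439213, -3.08813289,  0.00342586]), 'wrist_force': array([-0.00818995,  1.07616912,  0.22231398]), 'torque': array([-0.00214388, -0.03881424, -0.01384644]), 'grip_force': 0.0, 'width': 1.0012543792295931}
0.0726
side {'camera_matrix': array([[551.83580644,   0.        , 328.77931043],
       [  0.        , 551.83580644, 244.01973661],
       [  0.        ,   0.        ,   1.        ]]), 'dist_coeffs': array([-0.12075586,  0.        ,  0.        ,  0.        ,  0.        ]), 'R': array([[ 0.85705683, -0.51520063,  0.00467938],
       [-0.36398816, -0.61188682, -0.70221588],
       [ 0.36464532,  0.60013568,
[... 520 characters left out ...]
,   0.        ,   1.        ]]), 'dist_coeffs': array([-0.15469022,  0.        ,  0.        ,  0.        ,  0.        ]), 'R': array([[ 0.00195381, -0.99994331,  0.01046686],
       [-0.99451051, -0.00303801, -0.10459266],
       [ 0.10461853, -0.01020505, -0.99446007]]), 't': array([0.06822407, 0.54684533, 1.18227851])}
staple [(0.81, [225.6, 319.0])]
hasp_hinge [(0.72, [187.0, 313.1]), (0.49, [201.3, 423.7])]
hasp_tip [(0.58, [200.0, 320.1])]
pin_guide [(0.66, [234.0, 275.1]), (0.24, [212.6, 297.7])]
pin_head [(0.84, [352.3, 225.7]), (0.77, [238.2, 236.1]), (0.47, [115.7, 170.7]), (0.26, [212.3, 301.4])]
pin_tip [(0.8, [162.3, 178.4]), (0.77, [376.5, 147.7])]
chest [(0.89, [211.2, 299.6])]
```

View pics/side0.png

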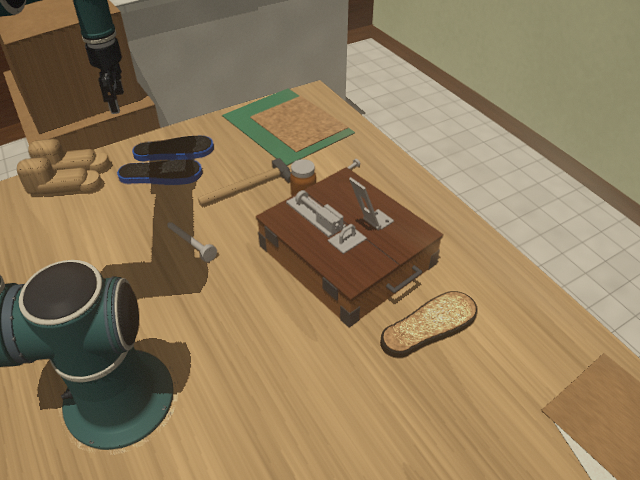

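View pics/top0.png

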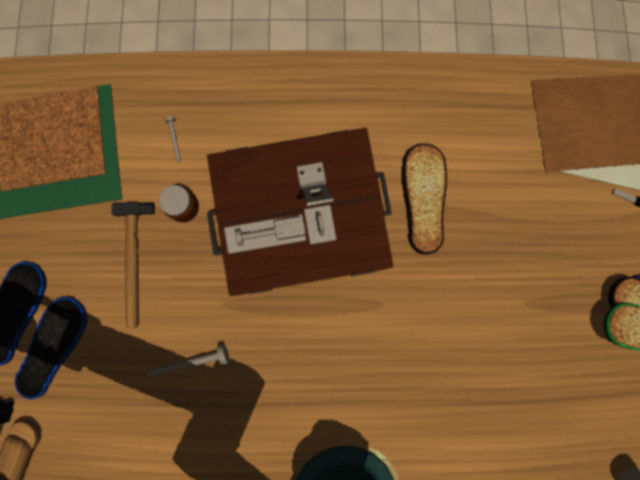

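```bash
cat > h.py <<'E'
import numpy as np,cv2
from scipy.optimize import least_squares
from workcell import *
from scipy.spatial.transform import Rotation as Rot
def proj(c,P,K=None):
    k=K or calibration(c)
    return cv2.projectPoints(np.array(P,float).reshape(-1,3),cv2.Rodrigues(k["R"])[0],k["t"],k["camera_matrix"],k["dist_coeffs"])[0].reshape(-1,2)
def ch(p,P):
    P=np.array(P,float).reshape(-1,3);c,s=np.cos(p[2]),np.sin(p[2])
    return np.c_[p[0]+c*P[:,0]-s*P[:,1],p[1]+s*P[:,0]+c*P[:,1],P[:,2]]
def tip(p,a): return ch(p,[.04+-.15*np.cos(a),-.035,.108+.15*np.sin(a)])
E
python3 - <<'E'
from h import *
C=[[.14,.16,.1],[.14,-.16,.1],[-.14,-.16,.1],[-.14,.16,.1]]
top=[(208,154),(367,129),(392,267),(230,294)]
side=[(348,170),(441,235),(348,306),(257,216)]
S=[[-.035,-.035,.122],[-.035,.05,.122],[.04,-.035,.108]]
ts=[(319,225.6),(275.1,234)]; ss=[(348.8,233.6),(321,210.4),(372.7,222.2)]
f=lambda p:np.r_[(proj("top",ch(p,C))-top).ravel(),(proj("side",ch(p,C))-side).ravel(),(proj("top",ch(p,S[:2]))-ts).ravel(),(proj("side",ch(p,S))-ss).ravel()]
r=least_squares(f,[.6,.05,.1],loss="soft_l1");p=r.x;print(p);print(f(p).reshape(-1,2).round(1))
for a in np.arange(.8,1.96,.1):print(a.round(2),tip(p,a).round(3),proj("side",tip(p,a)).round(0),proj("top",tip(p,a)).round(0))
for d in(.15,.157,.165,.175):print(d,proj("side",ch(p,[-.035,-.035+d,.122])).round(0),proj("top",ch(p,[-.035,-.035+d,.122])).round(0))
for c in("side","top"):
    im=read_camera(c)[:,:,::-1]
    x,y=((270,150) if c=="side" else (200,120))
    cv2.imwrite(f"pics/{c}z.png",cv2.resize(im[y:y+120,x:x+160] if c=="side" else im[y:y+150,x:x+200],None,fx=4 ,fy=4,interpolation=cv2.INTER_CUBIC))
E
```

```text
[0.57811011 0.09345051 0.16137646]
[[-0.9 -0.1]
 [ 1.1 -0.1]
 [ 0.9  2.5]
 [-2.5  2.1]
 [-0.7 -3.5]
 [ 2.9  0.2]
 [ 1.  -6.5]
 [-1.9 -1. ]
 [ 1.1 -1. ]
 [ 0.4 -2.3]
 [-1.8 -0.4]
 [ 0.6  2.3]
 [-0.6  0.4]]
0.8 [[0.52  0.049 0.216]] [[337. 206.]] [[324. 235.]]
0.9 [[0.531 0.05  0.225]] [[342. 200.]] [[323. 228.]]
1.0 [[0.543 0.052 0.234]] [[346. 194.]] [[322. 220.]]
1.1 [[0.556 0.054 0.242]] [[351. 189.]] [[321. 212.]]
1.2 [[0.57  0.057 0.248]] [[357. 183.]] [[320. 204.]]
1.3 [[0.584 0.059 0.253]] [[362. 179.]] [[319. 195.]]
1.4 [[0.598 0.061 0.256]] [[367. 174.]] [[317. 186.]]
1.5 [[0.613 0.064 0.258]] [[373. 171.]] [[316. 177.]]
1.6 [[0.628 0.066 0.258]] [[378. 168.]] [[315. 169.]]
1.7 [[0.642 0.068 0.257]] [[383. 165.]] [[313. 160.]]
1.8 [[0.657 0.071 0.254]] [[388. 164.]] [[312. 152.]]
1.9 [[0.671 0.073 0.25 ]] [[393. 163.]] [[310. 145.]]
0.15 [[303. 198.]] [[241. 237.]]
0.157 [[301. 197.]] [[238. 238.]]
0.165 [[299. 195.]] [[234. 238.]]
0.175 [[297. 193.]] [[228. 239.]]
```

View pics/sidez.png

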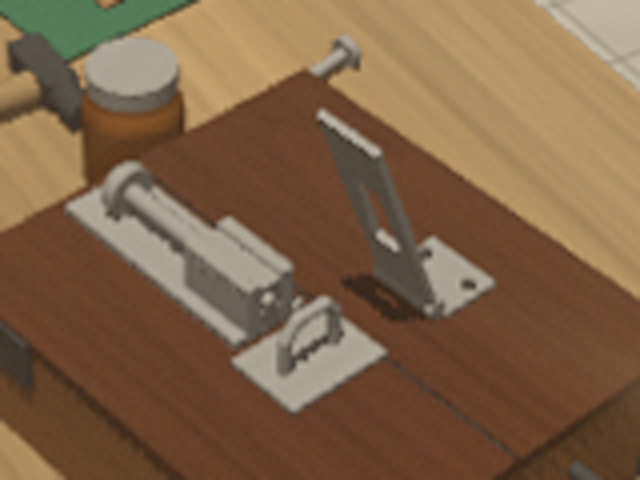

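View pics/topz.png

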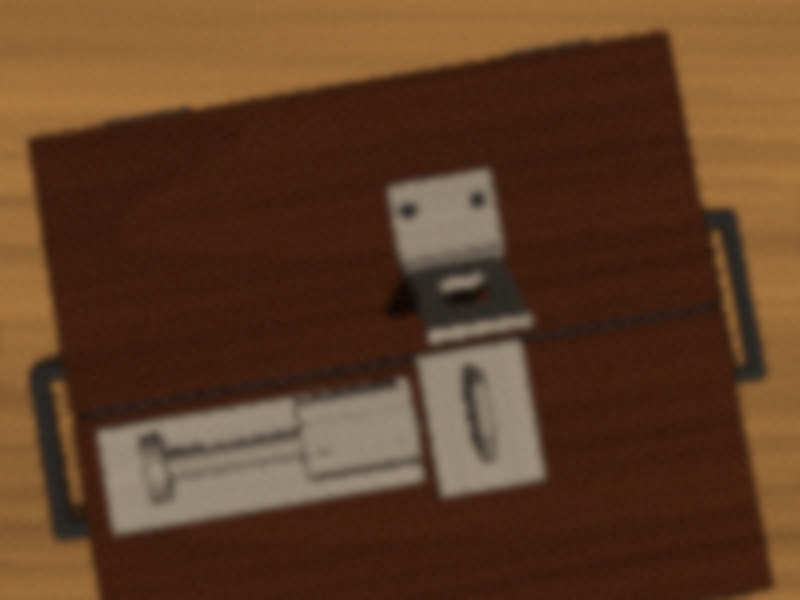

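Request:
step_arm(targets=[[[0,0,-0.106],[0,0,0],0],[[0,0,-0.106],[0,0,0],0],[[0,0,-0.106],[0,0,0],0],[[0,0,-0.106],[0,0,0],0],[[0,0,-0.105],[0,0,0],0]])

```text
time: 1.32
tool_pos: [0.2427, 0.6298, 0.3039]
tcp_rot: [-0.261, 3.131, 0.0]
wrist_force: [0.3, -0.1, -0.8]
width: 0.296
grip_force: 0.0
```

Request:
step_arm(targets=[[[0,0,0],[-20,-30,0],0],[[0,0,0],[-20,-30,0],0],[[0,0,0],[-20,-30,0],0],[[0,0,0],[-20,-30,0],0],[[0,0,0],[-20,-30,0],0]])

```text
time: 1.73
tool_pos: [0.3663, 0.4966, 0.304]
tcp_rot: [-0.254, 3.131, 0.0]
wrist_force: [0.2, -0.4, 0.7]
width: 0.003
grip_force: 0.0
```

Request:
step_arm(targets=[[[0,0,0],[-20,-30,0],0],[[0,0,0],[-20,-30,0],0],[[0,0,0],[-20,-30,0],0],[[0,0,0],[-20,-30,0],0],[[0,0,0],[-20,-30,0],0]])

```text
time: 2.15
tool_pos: [0.4892, 0.3644, 0.3042]
tcp_rot: [-0.253, 3.131, 0.0]
wrist_force: [0.5, 1.2, 0.7]
width: 0.005
grip_force: 0.0
```

Request:
step_arm(targets=[[[0,0,0],[-20,-30,0],0],[[0,0,0],[-20,-30,0],0],[[0,0,0],[-20,-30,0],0],[[0,0,0],[-20,-30,0],0],[[0,0,0],[-15,-20,0],0]])

```text
time: 2.57
tool_pos: [0.6063, 0.2402, 0.3041]
tcp_rot: [-0.25, 3.131, -0.001]
wrist_force: [-0.4, -0.1, -0.7]
width: 0.002
grip_force: 0.0
```

```bash
cat >> h.py <<'E'
p0=[0.57811,0.09345,0.16138]
def where():
    s=read_state();R=Rot.from_rotvec(s["tcp_rot"]).as_matrix();n=nose_length if not callable(nose_length) else nose_length()
    t=s["tool_pos"]+R[:,2]*n
    c=ch([0,0,-p0[2]],t-np.array([p0[0],p0[1],0]))
    print("t",s["time"],"n",n,"tip chest mm",(c*1000).round(1),"R in chest",(Rot.from_euler('z',-p0[2]).as_matrix()@R).round(3).tolist(),"F",s["wrist_force"].round(1),"q",s["q"].round(2))
E
python3 -c "
from h import *
where()"
```

```text
t 2.5667 n 0.0726 tip chest mm [[ 51.5 140.3 231.5]] R in chest [[-1.0, 0.002, 0.001], [0.002, 1.0, -0.001], [-0.001, -0.001, -1.0]] F [-0.4 -0.1 -0.7] q [ 0.34  0.22  1.66 -0.    1.26 -1.39]
```

Request:
step_arm(targets=[[[0,0,0],[0,-35,-1],0],[[0,0,0],[0,-35,-2],0],[[0,0,0],[0,-35,-2],0],[[0,0,0],[0,-35,-2],0],[[0,0,0],[0,-30,0],0]])

```text
time: 2.98
tool_pos: [0.6322, 0.0729, 0.3115]
tcp_rot: [-0.252, 3.13, -0.001]
wrist_force: [-0.9, 0.1, 0.1]
width: 0.002
grip_force: 0.0
```

Request:
step_arm(targets=[[[0,0,0],[0,0,0],0],[[0,0,0],[0,0,0],0]])

```text
time: 3.15
tool_pos: [0.632, 0.0734, 0.311]
tcp_rot: [-0.248, 3.132, 0.0]
wrist_force: [-1.2, -0.1, 0.6]
width: 0.002
grip_force: 0.0
```

```bash
python3 -c "
from h import *
where()
im=read_camera('side')[:,:,::-1];cv2.imwrite('pics/s2.png',cv2.resize(im[110:270,260:460],None,fx=4,fy=4))
# path: corner arc r, clearance to centre 11
for a in (1.2,1.1,1.0,.9,.8,.7,.6,.5,.4,.3,.2,.1,0,-.03):
    r=138;print(a,round(40-r*np.cos(a)+2.5*np.sin(a)+11,1),round(108+r*np.sin(a)+2.5*np.cos(a),1))"
```

```text
t 3.15 n 0.0726 tip chest mm [[ 50.  -28.4 238.4]] R in chest [[-1.0, 0.003, 0.0], [0.003, 1.0, 0.0], [-0.0, 0.0, -1.0]] F [-1.2 -0.1  0.6] q [ 0.08  0.19  1.68  0.    1.27 -1.65]
1.2 3.3 237.5
1.1 -9.4 232.1
1.0 -21.5 225.5
0.9 -32.8 217.7
0.8 -43.4 208.7
0.7 -52.9 198.8
0.6 -61.5 188.0
0.5 -68.9 176.4
0.4 -75.1 164.0
0.3 -80.1 151.2
0.2 -83.8 137.9
0.1 -86.1 124.3
0 -87.0 110.5
-0.03 -87.0 106.4
```

View pics/s2.png

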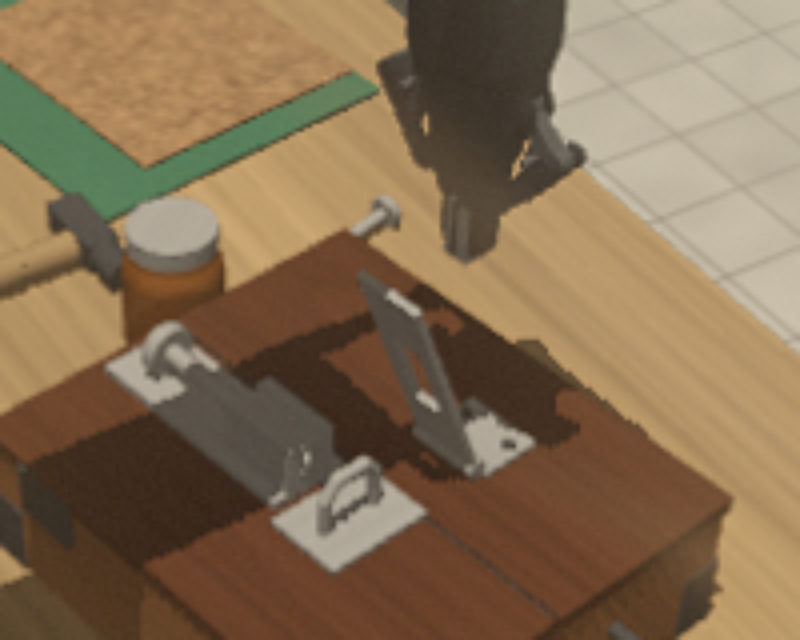

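Request:
step_arm(targets=[[[0,0,0],[15,-6,0],0],[[0,0,0],[16,0,0],0],[[0,0,0],[16,0,1],0],[[0,0,0],[12.5,0,5.5],0],[[0,0,0],[12,0,6.5],0]])

```text
time: 3.62
tool_pos: [0.5619, 0.0592, 0.2987]
tcp_rot: [-0.256, 3.129, 0.0]
wrist_force: [1.6, 0.7, 1.0]
width: 0.001
grip_force: 0.4
```

Request:
step_arm(targets=[[[0,0,0],[11.5,0,8],0],[[0,0,0],[10.5,0,9],0],[[0,0,0],[9.5,0,10],0],[[0,0,0],[8.5,0,11],0],[[0,0,0],[7.5,0,11.5],0]])

```text
time: 4.03
tool_pos: [0.5148, 0.0516, 0.2485]
tcp_rot: [-0.256, 3.13, 0.001]
wrist_force: [0.4, -0.1, 0.0]
width: 0.0
grip_force: 0.3
```

```bash
python3 -c "
from h import *
where()
im=read_camera('side')[:,:,::-1];cv2.imwrite('pics/s3.png',cv2.resize(im[130:270,260:440],None,fx=4,fy=4))"
```

```text
t 4.0333 n 0.0726 tip chest mm [[-69.1 -31.1 175.9]] R in chest [[-1.0, -0.002, 0.001], [-0.002, 1.0, 0.0], [-0.001, 0.0, -1.0]] F [ 0.4 -0.1  0. ] q [ 0.05  0.01  2.    0.    1.13 -1.68]
```

View pics/s3.png

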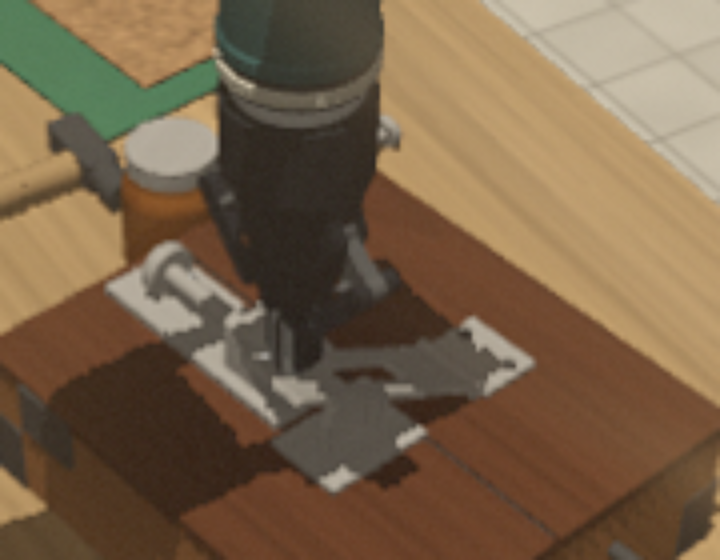

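Request:
step_arm(targets=[[[0,0,0],[6.2,0,12.4],0],[[0,0,0],[5,0,12.8],0],[[0,0,0],[3.7,0,13.3],0],[[0,0,0],[2.3,0,13.6],0],[[0,0,0],[1,0,10],0]])

```text
time: 4.5
tool_pos: [0.4969, 0.0479, 0.1853]
tcp_rot: [0.254, -3.131, -0.0]
wrist_force: [0.1, -0.3, -0.4]
width: 0.002
grip_force: 0.2
```

Request:
step_arm(targets=[[[0,0,0],[0,0,3],0],[[0,0,0],[0,0,2],0],[[0,0,0],[0,0,0],0]])

```text
time: 4.75
tool_pos: [0.4966, 0.0478, 0.1829]
tcp_rot: [0.254, -3.128, -0.001]
wrist_force: [-9.8, 0.5, 15.1]
width: 0.0
grip_force: 7.2
```

```bash
python3 -c "
from h import *
where()"
```

```text
t 4.75 n 0.0726 tip chest mm [[-88.  -31.9 110.3]] R in chest [[-1.0, -0.0, -0.003], [-0.0, 1.0, 0.001], [0.003, 0.001, -1.0]] F [-9.8  0.5 15.1] q [ 0.05  0.04  2.09  0.    1.01 -1.69]
```

Request:
step_arm(targets=[[[0,0,0],[0,0,0],0],[[0,0,0],[0,0,0],0],[[0,0,0],[0,0,-20],0],[[0,0,0],[0,0,-30],0],[[0,0,0],[0,0,-20],0]])

```text
time: 5.17
tool_pos: [0.498, 0.0476, 0.2533]
tcp_rot: [-0.254, 3.13, 0.0]
wrist_force: [0.2, 0.8, 0.6]
width: -0.001
grip_force: 0.0
```

Request:
step_arm(targets=[[[0,0,0],[-9,34,0],0],[[0,0,0],[-9,34,0],0],[[0,0,0],[-9,34,0],0],[[0,0,0],[-9,34,0],0],[[0,0,0],[-9,34,0],0]])

```text
time: 5.58
tool_pos: [0.5147, 0.2243, 0.2518]
tcp_rot: [-0.253, 3.13, 0.001]
wrist_force: [-0.1, 0.2, -0.8]
width: -0.0
grip_force: 0.0
```

Request:
step_arm(targets=[[[0,0,0],[-8,32,0],0],[[0,0,0],[0,0,0],0],[[0,0,0],[0,0,0],0]])

```text
time: 5.83
tool_pos: [0.5172, 0.2571, 0.2513]
tcp_rot: [-0.259, 3.131, -0.0]
wrist_force: [-0.6, -1.1, -0.2]
width: 0.001
grip_force: 0.0
```

```bash
python3 -c "
from h import *
where()
im=read_camera('side')[:,:,::-1];cv2.imwrite('pics/s4.png',cv2.resize(im[130:270,260:440],None,fx=4,fy=4))"
```

```text
t 5.8333 n 0.0726 tip chest mm [[-33.8 171.3 178.7]] R in chest [[-1.0, -0.003, 0.0], [-0.003, 1.0, -0.0], [-0.0, -0.0, -1.0]] F [-0.6 -1.1 -0.2] q [ 0.42  0.12  1.87 -0.    1.15 -1.32]
```

View pics/s4.png

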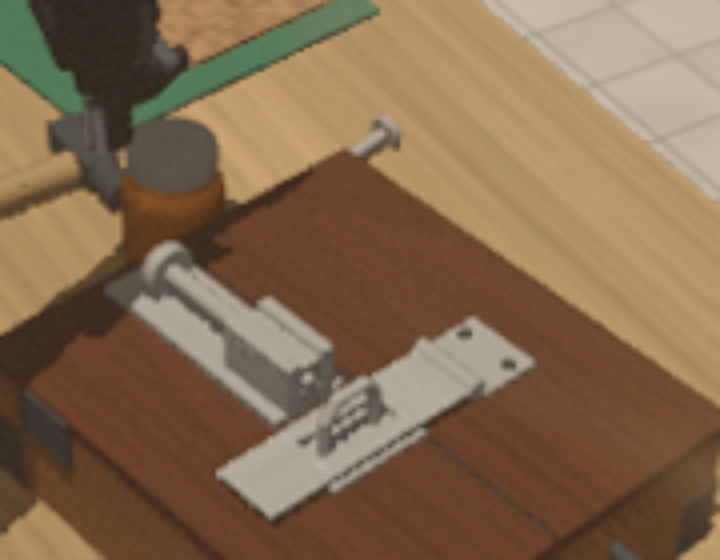

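Request:
step_arm(targets=[[[0,0,0],[1,0,25],0],[[0,0,0],[0,0,25],0],[[0,0,0],[0,0,13],0],[[0,0,0],[0,0,0],0],[[0,0,0],[0,-10,0],0]])

```text
time: 6.3
tool_pos: [0.5173, 0.2447, 0.1876]
tcp_rot: [0.253, -3.129, 0.0]
wrist_force: [0.7, 0.5, 0.9]
width: -0.003
grip_force: 0.0
```

Request:
step_arm(targets=[[[0,0,0],[0,-8,0],0],[[0,0,0],[0,-8,0],0],[[0,0,0],[0,-8,0],0],[[0,0,0],[0,-8,0],0],[[0,0,0],[0,-8,0],0]])

```text
time: 6.72
tool_pos: [0.525, 0.2049, 0.1895]
tcp_rot: [-0.252, 3.129, 0.001]
wrist_force: [0.1, 1.3, 0.6]
width: 0.003
grip_force: 0.8
```

```bash
python3 -c "
from h import *
where()
im=read_camera('side')[:,:,::-1];cv2.imwrite('pics/s5.png',cv2.resize(im[130:270,260:440],None,fx=4,fy=4))"
```

```text
t 6.7167 n 0.0726 tip chest mm [[-34.3 118.6 116.9]] R in chest [[-1.0, 0.001, 0.002], [0.001, 1.0, 0.001], [-0.002, 0.001, -1.0]] F [0.1 1.3 0.6] q [ 0.33  0.15  1.96  0.    1.03 -1.4 ]
```

View pics/s5.png

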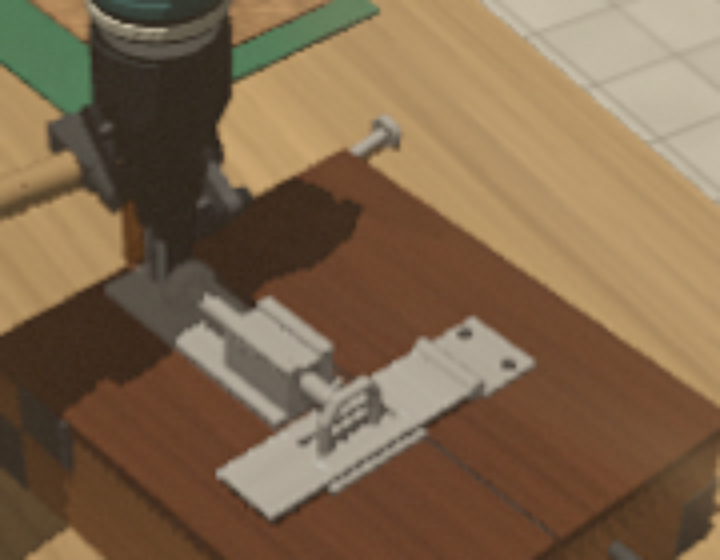

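Request:
step_arm(targets=[[[0,0,0],[0,-7,0],0],[[0,0,0],[0,-7,0],0],[[0,0,0],[0,-7,0],0],[[0,0,0],[0,-7,0],0],[[0,0,0],[0,-6,0],0]])

```text
time: 7.18
tool_pos: [0.53, 0.1714, 0.1884]
tcp_rot: [-0.253, 3.131, 0.0]
wrist_force: [0.6, 2.2, 1.0]
width: 0.003
grip_force: 1.0
```

Request:
step_arm(targets=[[[0,0,0],[0,-4,0],0],[[0,0,0],[0,-2,0],0],[[0,0,0],[0,0,0],0]])

```text
time: 7.43
tool_pos: [0.5307, 0.1655, 0.1882]
tcp_rot: [0.252, -3.131, 0.001]
wrist_force: [0.2, -0.6, -0.5]
width: -0.0
grip_force: 0.0
```

```bash
python3 -c "
from h import *
where()"
```

```text
t 7.4333 n 0.0726 tip chest mm [[-35.2  78.7 115.6]] R in chest [[-1.0, 0.001, -0.0], [0.001, 1.0, -0.0], [0.0, -0.0, -1.0]] F [ 0.2 -0.6 -0.5] q [ 0.26  0.14  1.98 -0.    1.02 -1.47]
```

Push on gently until the head stops against the guide.

Request:
step_arm(targets=[[[0,0,0],[0,-2,0],0],[[0,0,0],[0,-2,0],0],[[0,0,0],[0,-1,0],0],[[0,0,0],[0,0,0],0]])

```text
time: 7.77
tool_pos: [0.5314, 0.161, 0.1882]
tcp_rot: [0.253, -3.131, 0.0]
wrist_force: [0.5, 0.8, 0.1]
width: -0.001
grip_force: 0.3
```

Request:
step_arm(targets=[[[0,0,0],[0,-1,0],0],[[0,0,0],[0,-1,0],0],[[0,0,0],[0,0,0],0]])

```text
time: 8.02
tool_pos: [0.5315, 0.1605, 0.1882]
tcp_rot: [0.252, -3.131, -0.005]
wrist_force: [-2.0, 6.9, -0.1]
width: 0.0
grip_force: 3.6
```

Request:
step_arm(targets=[[[0,0,0],[0,-1,0],0],[[0,0,0],[0,0,0],0],[[0,0,0],[0,0,0],0],[[0,0,0],[0,0,0],0]])

```text
time: 8.35
tool_pos: [0.5315, 0.1604, 0.1882]
tcp_rot: [0.252, -3.131, -0.007]
wrist_force: [-1.6, 9.8, -0.5]
width: 0.001
grip_force: 5.0
```

Request:
step_arm(targets=[[[0,0,0],[0,15,0],0],[[0,0,0],[0,25,0],0],[[0,0,0],[0,0,-30],0],[[0,0,0],[0,10,-40],0],[[0,0,0],[0,30,-25],0]])

```text
time: 8.77
tool_pos: [0.5198, 0.2353, 0.2855]
tcp_rot: [-0.249, 3.131, -0.004]
wrist_force: [1.6, 0.7, 0.1]
width: 0.0
grip_force: 0.0
```

Request:
step_arm(targets=[[[0,0,0],[0,35,0],0],[[0,0,0],[0,35,0],0],[[0,0,0],[0,0,0],0]])

```text
time: 9.02
tool_pos: [0.5071, 0.3109, 0.2842]
tcp_rot: [-0.259, 3.13, 0.005]
wrist_force: [0.7, -0.3, -0.3]
width: -0.004
grip_force: 0.0
```

```bash
python3 -c "
from h import *
where()
im=read_camera('side')[:,:,::-1];cv2.imwrite('pics/s6.png',cv2.resize(im[130:270,260:440],None,fx=4,fy=4))"
```

```text
t 9.0167 n 0.0726 tip chest mm [[-35.1 226.3 211.6]] R in chest [[-1.0, -0.003, 0.002], [-0.003, 1.0, 0.003], [-0.002, 0.003, -1.0]] F [ 0.7 -0.3 -0.3] q [ 0.51  0.13  1.8   0.    1.21 -1.23]
```

View pics/s6.png

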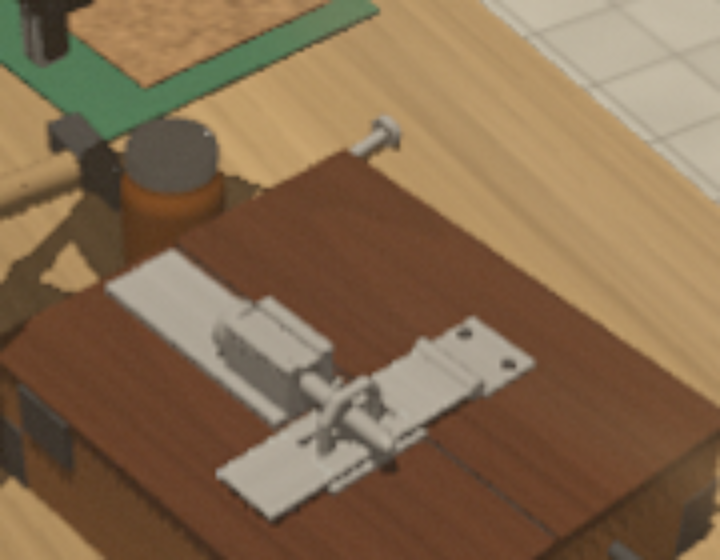

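The picture shows the pin through the staple, with its tip at about (380,445). The head is up against the guide at about (225,325), the strap lies flat, and the jar and hammer have not moved.

```bash
python3 -c "
from workcell import *
print(finish_job())"
```

```text
the job is handed in; nothing more can be done
None
```

The chest is locked and the job is handed in at about 9 s of the 42 s allowed. The last picture shows the hasp flat over the staple, the pin through it with its head against the guide, and the arm clear. The jar and hammer look unmoved in it; the sole was out of that view, but the arm never went near it. The hand-in call returned no verdict.

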